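# Scrape the griddle clean

### The job

Take the long block-shaped griddle scraper by its wooden handle and use it to wipe both loose crust chips off the griddle plate into the trough at the plate's open end, without touching the chips with the fingers. Then leave the scraper standing upright on the plate and let go.

Things in the scene. Friction and masses are not known exactly. Their poses are not given: they have to be found in the camera images.
- griddle: Cold griddle, fixed: white enamel, flat steel plate. Origin: under its middle, on the counter; z up. Plate: x -110 to 110, y -90 to 155, top 55 mm above the origin; rims 8 mm above the plate at both x ends and y = 155. At y = -90 the plate is open and drops into the trough: inside x -105 to 105, y -90 to -165, floor 36 mm and outer walls 5 mm below the plate top. Wipe towards -y.
- scraper: Loose scraper, about 0.35 kg, standing on the counter beside the griddle: steel block 140 (x) by 30 (y) by 22 mm high; above it on two posts a wooden bar 110 (x) by 24 (y) mm, 49 to 76 mm above the underside. Origin: centre of the underside; z up; both ends alike. Grip the bar's middle across its 24 mm, 62 mm above the origin. The round press with a knob is not it.
- crust_a: Loose hard brown crust chip on the plate, about 30 by 20 by 12 mm, 12 g. Origin: centre of its underside at the start.
- crust_b: Second such chip, 25 by 22 by 11 mm, 12 g. Origin: centre of its underside at the start. Both chips start within 38 mm of the plate's middle line (x = 0 of the griddle), between y = -50 and y = 60 of the griddle, so one straight wipe along that line takes both.

How it is judged:
By the outcome, as a careful person would: the job done as asked, in the order asked, and still so for the second after the job is handed in, with the robot touching nothing.
It also fails if it takes over 45 s, if anything falls off the work surface, if the arm or the gripper's body presses on something with over 40 N, if the wrist force passes 120 N, or if a joint passes its speed limit or range.

### The arm

A 7-joint arm with a two-finger parallel gripper is mounted at the origin on the work surface. World frame = base frame: x ahead of the robot, y to its left, z up, the work surface at z = 0. Lengths are in mm, angles in rad, forces in N, time in s.
With the tool pointing down it reaches from about 425 to 1025 mm from the base axis. Payload 9.4 kg.
Tool frame: the origin (TCP) lies at the very end of the fingers, on their centre line; the grasp point (between the pads) lies 19 mm behind it; z points along the fingers, y is the line along which they close (so a half turn about z gives the same grasp; the last joint's range is limited). The gripper opens to 93 mm and grips with 3 to 60 N. Pads are 15 mm wide; open, the fingers measure 128 mm over their backs; the gripper's body (75 mm by 188 mm) begins 65 mm behind the grasp point.
Start: joints at [1.056, 0.599, -0.003, 1.599, 0.002, 0.943, -0.08], TCP at [307.351, -656.627, 180.218] pointing down, gripper open.
Joint ranges: [-2.57, 2.57], [-0.35, 1.97], [-1.29, 1.29], [0.11, 2.56], [-1.05, 4.19], [0.11, 1.86], [-2.63, 2.63]. Speed limits (rad/s): [2.22, 2.22, 3.01, 3.01, 3.14, 3.14, 3.14].

### API

Orientations are given as a rotation vector (axis times angle).
In Python, from rig import ctrl gives the robot as it stands.
- The arm moves only by the shell command python3 jog.py 'ROWS' [OPENING] [FORCE]. ROWS is a JSON list of rows, 1 to 20 of them, each of 4 numbers: dx, dy, dz in mm, then a turn about the tool's z in rad; each row is the pose to reach, as a shift and turn from the pose commanded when the command began, along the tool's axes at that moment; what a row does not reach only later rows make up. A row lasts 1/12 s, in which the tool goes at most 41.7 mm and 0.125 rad, less where a joint would pass 70% of its speed; a pose out of reach is approached as far as the arm can. OPENING is the opening from 0.0 (shut) to 1.0 (fully open), set as the command begins (- or left out keeps the last). The fingers move at their own pace and stop on an object; FORCE is the grip in N (left out, the last holds). Time passes only in rows, so rows that do not move let the fingers close. It prints the time, the measured TCP pose, the force, the opening and the grip force at its end.
- ctrl.observe(): the state, without advancing time (a new reading comes with each control period).
- ctrl.get_image(name): name is "scene" or "side" or "wrist"; returns a dict with "image" (480x640x3 uint8, red, green, blue), "fov_y" (degrees; the focal length in pixels is half the picture's height over the tangent of half this angle, whatever the lens; pixels are square), "cx", "cy" (the principal point, pixels), "pose" (4x4, takes a point from camera to world coordinates); the wrist camera has in their place "tool_from_camera" (4x4, takes a point from camera to tool coordinates, whose origin is the TCP and whose axes are the flange's). Camera axes: x right, y down, z forward; pixel columns grow to the right and rows downward; lengths in mm; the calibration is good to about 2 mm. A picture is of the moment at which its call begins: read the wrist's pose just before it. There is no depth.
- ctrl.hand_in(): hands the job in; it is judged then, once.
The state is a dict: "time_s": time; "q": joint angles; "dq": joint speeds; "tau": joint torques, N m; "tool_pos": TCP position; "eef_rot": TCP orientation; "wrist_force": force on the tool from outside, world axes, zero at the start; "ft_torque": the same for the moment, N m; "opening": opening from 0.0 (shut) to 1.0 (fully open); "grasp_force": force on a finger pad.
Only numpy, scipy, OpenCV 4.12 (cv2) and the standard library are available. Lean on these libraries where they do the work, as an engineer would, in place of code of your own. Each camera call takes 0.05 s, during which the arm holds its last target. There are 200 camera calls.

## Working session

There is one attempt and no reset: what is moved stays moved. The work goes in short steps, Python scripts to look and compute and a shell command to move; the robot and the scene stay as the last step left them, time stands still between calls to the robot, and variables do not carry over. Pictures are saved under pics/ and viewed, at most 10 in all, crops included, and the job is handed in when it is done.

```bash
mkdir -p pics; ls; cat > h.py <<'E'
import numpy as np, cv2
from rig import ctrl
from scipy.spatial.transform import Rotation as R
def snap(n,f):
    s=ctrl.observe(); d=ctrl.get_image(n)
    cv2.imwrite('pics/'+f+'.png',d['image'][:,:,::-1])
    if 'pose' in d: P=np.array(d['pose'])
    else:
        T=np.eye(4);T[:3,:3]=R.from_rotvec(s['eef_rot']).as_matrix();T[:3,3]=s['tool_pos'];P=T@np.array(d['tool_from_camera'])
    F=240/np.tan(np.radians(d['fov_y'])/2)
    np.savez('pics/'+f+'.npz',P=P,F=F,c=[d['cx'],d['cy']])
def ray(f,u,v):
    z=np.load('pics/'+f+'.npz');d=np.array([(u-z['c'][0])/z['F'],(v-z['c'][1])/z['F'],1])
    return z['P'][:3,3],z['P'][:3,:3]@d
def plane(f,u,v,h):
    o,d=ray(f,u,v);return o+d*(h-o[2])/d[2]
def tri(*obs):
    A=np.zeros((3,3));b=np.zeros(3);L=[]
    for ob in obs:
        o,d=ray(*ob);d=d/np.linalg.norm(d);M=np.eye(3)-np.outer(d,d);A+=M;b+=M@o;L.append((M,o))
    p=np.linalg.solve(A,b);return p.round(1),[round(float(np.linalg.norm(M@(p-o))),1) for M,o in L]
def proj(f,p):
    z=np.load('pics/'+f+'.npz');q=np.linalg.inv(z['P'])@np.append(p,1);return q[:2]/q[2]*z['F']+z['c']
E
python3 - <<'E'
from h import *
for n in('scene','side','wrist'):
    snap(n,n+'0');z=np.load(f'pics/{n}0.npz');print(n,z['P'].round(2).tolist(),z['F'],z['c'])
print(ctrl.observe())
E
```

```text
jog.py
pics
rig.py
scene [[-0.54, 0.55, -0.64, 1035.48], [0.84, 0.36, -0.4, 394.02], [0.01, -0.75, -0.66, 592.09], [0.0, 0.0, 0.0, 1.0]] 546.4827960301553 [316.28145999 239.18843346]
side [[0.92, -0.2, 0.34, 280.75], [-0.4, -0.48, 0.78, -489.61], [0.0, -0.85, -0.52, 415.13], [0.0, 0.0, 0.0, 1.0]] 460.9547379213146 [324.44531091 241.22105109]
wrist [[0.42, -0.87, -0.24, 371.8], [-0.91, -0.41, -0.11, -624.96], [-0.0, 0.26, -0.97, 384.09], [0.0, 0.0, 0.0, 1.0]] 422.21872125564494 [316.90899999 238.89777059]
{'time_s': 0.15, 'q': array([ 1.05628708,  0.59993939, -0.00255153,  1.59993984,  0.00183252,
        0.94290415, -0.07982184]), 'dq': array([ 1.98975968e-04, -2.20471326e-03,  2.44664355e-04, -1.95763710e-03,
       -2.15805420e-04, -4.54551564e-05,  1.40659914e-03]), 'tau': array([ 2.97923638e-03, -7.65588427e+01,  1.49897095e+00, -2.52563292e+01,
       -5.23229409e-02,  1.48443592e-02,  8.52801554e-05]), 'tool_pos': array([ 307.17754652, -656.25400977,  179.56193124]), 'eef_rot': array([-3.06550319e+00, -6.82081427e-01,  6.11014537e-04]), 'wrist_force': array([ 0.32294236,  0.64138841, -0.57666522]), 'ft_torque': array([ 0.01166126, -0.03468991, -0.01692579]), 'grasp_force': 0.0, 'opening': 0.9937346788289855}
```

View pics/scene0.png

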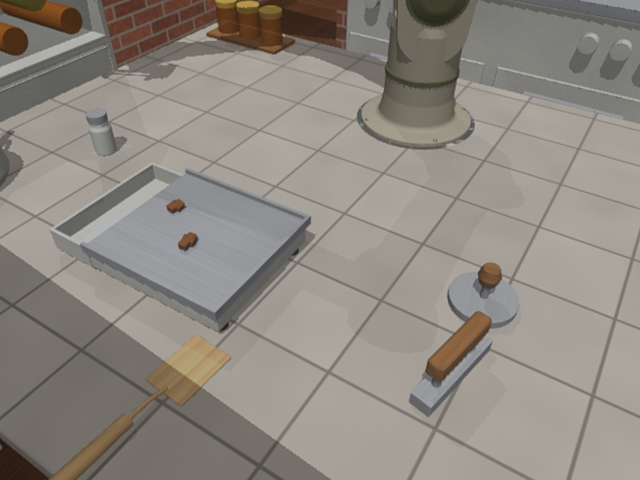

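View pics/side0.png

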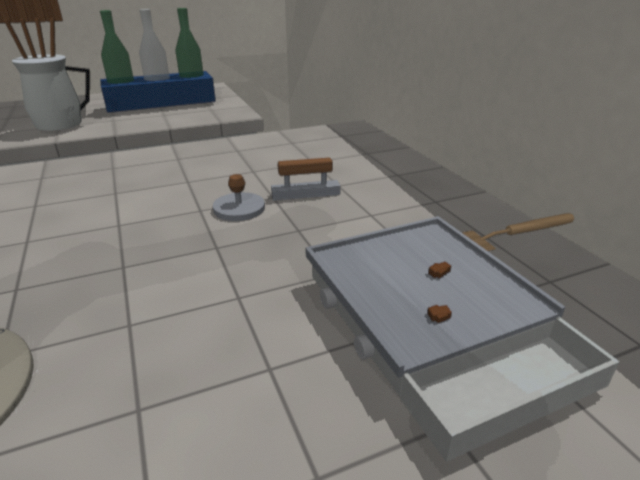

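Scene shows the griddle (plate corners about (90,245), (187,172), (310,220), (217,310); chips at (176,206) and (188,241)) and the scraper bar at (460,345). In side the scraper bar is at (305,167) and the chips at (440,270) and (440,313). Next I'll enlarge these.

```bash
python3 - <<'E'
import cv2,numpy as np
def crop(f,x,y,w,h,k):return cv2.resize(cv2.imread(f'pics/{f}.png')[y:y+h,x:x+w],None,fx=k,fy=k,interpolation=cv2.INTER_CUBIC)
s1=crop('scene0',400,300,100,120,4);s2=crop('side0',260,150,100,60,4)
b=np.zeros((600,800,3),np.uint8);b[:480,:400]=s1;b[:240,400:]=s2;b[240:600,400:]=crop('side0',420,255,50,45,8);cv2.imwrite('pics/c1.png',b)
b=np.zeros((600,800,3),np.uint8)
b[:,:]=np.vstack([crop('scene0',50,160,266,160,3),np.zeros((120,798,3),np.uint8)])[:600,:798].__class__ and np.zeros((600,800,3),np.uint8)
a=crop('scene0',50,160,266,150,2);b[:300,:532]=a
c=crop('side0',300,215,320,150,2);b[300:600,:640]=c
cv2.imwrite('pics/c2.png',b)
E
```

```text
(no output)
```

View pics/c1.png

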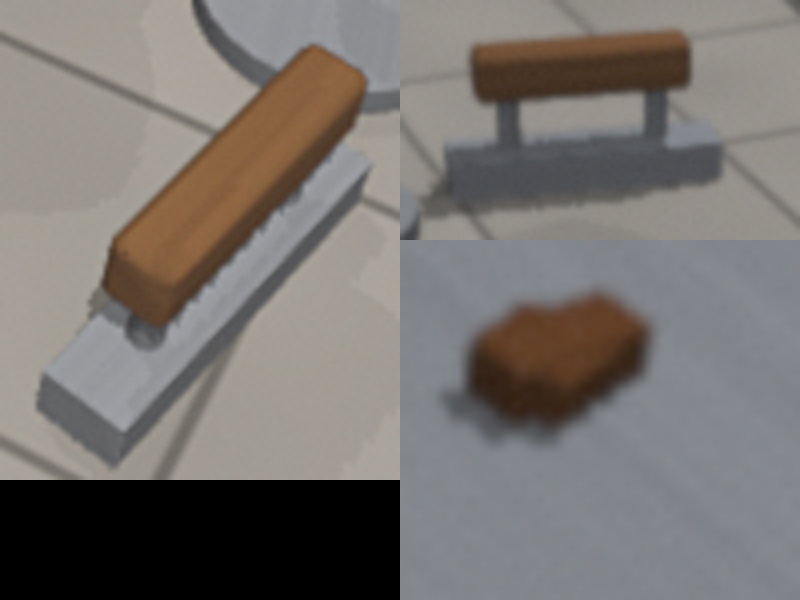

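View pics/c2.png

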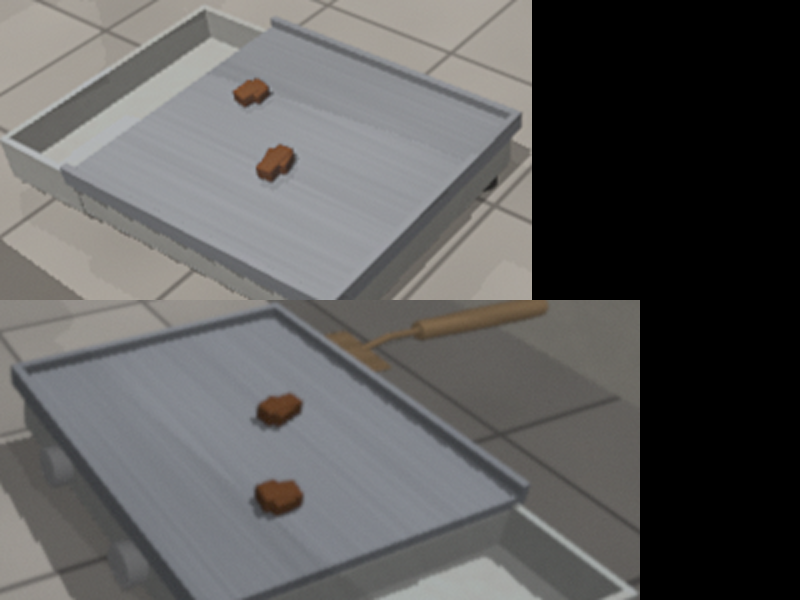

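Crops: scene bar corners and block corners are readable (crop c1), and griddle rim corners too (c2, e.g. (520,112), (275,20), (63,168)). I'll fit the models.

```bash
python3 - <<'E'
from h import *
from scipy.optimize import least_squares
S=lambda u,v:('scene0',400+u/4,300+v/4)
D=lambda u,v:('side0',260+(u-400)/4,150+v/4)
sc=[((55,-12,76),S(113,240)),((55,12,76),S(170,283)),((55,-12,49),S(105,288)),((55,12,49),S(160,328)),((-55,-12,76),S(313,45)),((-55,12,76),S(367,80)),
((70,-15,22),S(47,370)),((70,15,22),S(128,430)),((70,15,0),S(118,466)),((70,-15,0),S(38,407)),
((-55,-12,49),D(474,101)),((55,-12,49),D(691,86)),((-55,12,76),D(472,44)),((55,12,76),D(688,30)),((-70,-15,0),D(448,196)),((70,-15,0),D(720,180)),((-70,-15,22),D(445,148))]
G=lambda u,v:('scene0',50+u/2,160+v/2)
H=lambda u,v:('side0',300+u/2,215+(v-300)/2)
gr=[((-110,155,63),G(521,112)),((-110,-90,63),G(275,19)),((110,-90,63),G(63,167)),
((-110,155,63),H(13,370)),((110,155,63),H(278,306)),((110,-90,63),H(528,486))]
def fit(c,x0):
    def f(x):
        M=R.from_euler('z',x[3]).as_matrix()
        return np.concatenate([proj(o[0],M@np.array(p)+x[:3])-o[1:] for p,o in c])
    r=least_squares(f,x0,loss='soft_l1');print(r.x.round(3));print(r.fun.reshape(-1,2).round(1).tolist());return r.x
p=plane(*S(235,180),62);print('guess',p)
s=fit(sc,[*p[:2],0,-.3]);p=plane('scene0',190,235,55);print(p);g=fit(gr,[*p[:2],0,0.])
M=R.from_euler('z',g[3]).as_matrix()
for a,b in ((G(251,92),H(279,497)),(G(275,162),H(279,409))):
    q,e=tri(a,b);print(q,e,'griddle frame',(M.T@(q-g[:3])).round(1))
print('bar end top tri',tri(S(313,45),D(472,55)),tri(S(366,80),D(472,44)))
E
```

```text
guess [591.59545142 321.70756206  62.        ]
[ 5.91153e+02  3.24222e+02  8.08000e-01 -2.23000e-01]
[[-1.0, -1.4], [2.0, 0.4], [-2.3, 0.5], [0.8, 3.0], [1.5, -3.1], [4.8, -1.4], [-0.4, -0.8], [-0.3, 0.1], [-0.5, 1.1], [-0.4, 0.2], [0.2, 1.2], [0.3, 1.1], [-1.2, -1.8], [-1.2, -1.8], [0.6, 1.0], [0.1, -0.4], [0.8, 3.1]]
[608.97182496 -95.96397459  55.        ]
[ 5.99646e+02 -1.22175e+02 -1.52000e-01  2.30000e-02]
[[-5.4, 0.6], [-3.5, 0.1], [0.8, -1.6], [4.9, -1.2], [-1.5, 0.6], [-1.5, 0.0]]
[ 572.9 -158.1   60.5] [0.0, 0.0] griddle frame [-27.5 -35.3  60.7]
[626.  -83.7  61.5] [0.3, 0.3] griddle frame [27.2 37.9 61.7]
bar end top tri (array([536.6, 325.3,  74.8]), [1.9, 1.9]) (array([541.8, 343.6,  73.8]), [0.9, 0.9])
```

```bash
python3 jog.py '[[240,-170,-70,-0.9],[240,-170,-70,-0.9],[240,-170,-70,-0.9],[240,-170,-70,-0.9],[240,-170,-70,-0.9],[240,-170,-70,-0.9],[240,-170,-70,-0.9],[480,-334,-100,-1.8],[480,-334,-100,-1.8],[480,-334,-100,-1.8],[480,-334,-100,-1.8],[480,-334,-100,-1.8],[480,-334,-100,-1.8],[480,-334,-100,-1.8],[480,-334,-100,-1.8],[480,-334,-100,-1.8]]' 1.0
python3 - <<'E'
from h import *
snap('wrist','w1');print(ctrl.observe()['q'].round(2),ctrl.observe()['tool_pos'],ctrl.observe()['eef_rot'])
E
```

```text
time_s: 1.48
tool_pos: [602.2, -145.9, 280.5]
eef_rot: [1.359, 2.832, 0.004]
wrist_force: [-0.4, 0.1, -0.4]
opening: 0.999
grasp_force: 0.0
[ 0.54  0.42 -0.56  1.71  0.25  1.08  0.57] [ 600.89472958 -148.98444243  279.93989941] [-1.36823415e+00 -2.82740583e+00 -6.89980777e-04]
```

View pics/w1.png

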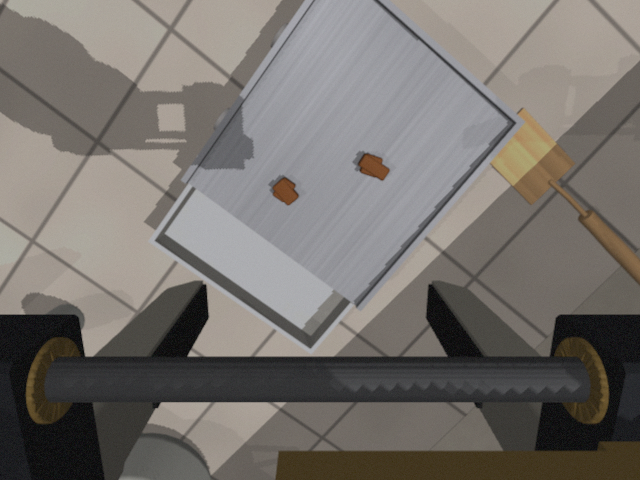

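w1: chips at (285,191) and (373,166); rim corners at (520,122) [+x,+y], (358,308) [+x,-y], (192,187) [-x,-y]. Next, hover over the scraper.

```bash
python3 jog.py '[[378,285,20,-0.68],[378,285,20,-0.68],[378,285,20,-0.68],[378,285,20,-0.68],[378,285,20,-0.68],[378,285,20,-0.68],[378,285,20,-0.68],[378,285,20,-0.68],[378,285,20,-0.68],[378,285,20,-0.68],[378,285,20,-0.68],[378,285,20,-0.68],[378,285,20,-0.68],[378,285,20,-0.68],[378,285,20,-0.68],[378,285,20,-0.68],[378,285,20,-0.68]]'
python3 - <<'E'
from h import *
snap('wrist','w2');print(ctrl.observe()['q'].round(2),ctrl.observe()['tool_pos'],ctrl.observe()['eef_rot'])
for n,u,v,h in(('ca',285,191,60),('cb',373,166,60),('++',520,122,63),('+-',358,308,63),('--',192,187,63)):print(n,plane('w1',u,v,h).round(1))
E
```

```text
time_s: 2.95
tool_pos: [591.4, 320.3, 260.2]
eef_rot: [0.356, 3.121, -0.002]
wrist_force: [0.5, 0.1, 1.0]
opening: 1.002
grasp_force: 0.0
[-0.12  0.55 -0.73  1.61  0.4   1.14  0.39] [591.28493515 320.72002404 260.30929604] [ 3.55071009e-01  3.12100856e+00 -1.11240538e-03]
ca [ 572.2 -158.5   60. ]
cb [625.3 -83.8  60. ]
++ [708.1  36.7  63. ]
+- [ 711.4 -209.5   63. ]
-- [ 496.9 -213.1   63. ]
```

View pics/w2.png

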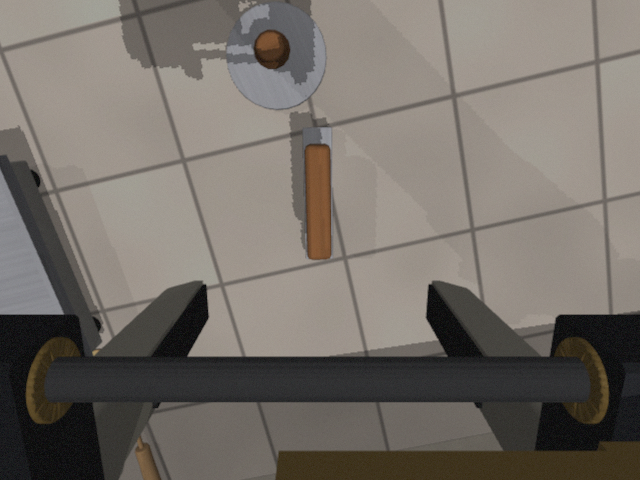

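w2 shows the bar from (317,145) to (320,257) between the fingers, nearly parallel to tool x; the round press is close beyond its -x end.

```bash
python3 - <<'E'
from h import *
a=plane('w2',317.5,144.5,76);b=plane('w2',319.5,258,76);print(a,b,(a+b)/2,np.linalg.norm(a-b),np.arctan2(*(b-a)[1::-1]))
S=lambda u,v:('scene0',400+u/4,300+v/4);D=lambda u,v:('side0',260+(u-400)/4,150+v/4)
print(tri(('w2',305.5,145),S(313,45)),tri(('w2',329.5,145),S(367,80),D(472,44)),tri(('w2',307,258),S(113,240)))
s=ctrl.observe();M=R.from_rotvec(s['eef_rot']).as_matrix();c=(a+b)/2
for z in (110,62-19):print(z,(M.T@(np.array([c[0],c[1],z])-s['tool_pos'])).round(1))
print(M.round(3).tolist())
E
```

```text
[537.42217084 334.16377876  76.        ] [642.1687361  311.98971043  76.        ] [589.79545347 323.07674459  76.        ] 107.06788613094923 -0.20861270990026307
(array([535.6, 323.7,  71.2]), [0.4, 0.4]) (array([541.2, 344.2,  73.5]), [0.9, 1.2, 0.7]) (array([640.3, 300.7,  72.9]), [0.8, 0.8])
110 [  2.1   2.1 150.3]
43 [  2.1   2.1 217.3]
[[-0.974, 0.225, 0.0], [0.225, 0.974, -0.001], [-0.001, -0.001, -1.0]]
```

```bash
python3 jog.py '[[2,2,40,-0.015],[2,2,80,-0.015],[2,2,120,-0.015],[2,2,160,-0.015],[2,2,190,-0.015],[2,2,208,-0.015],[2,2,217,-0.015],[2,2,217,-0.015],[2,2,217,-0.015]]' 1.0 && python3 jog.py '[[0,0,0,0],[0,0,0,0],[0,0,0,0],[0,0,0,0],[0,0,0,0],[0,0,0,0],[0,0,0,0],[0,0,0,0]]' 0.0 50
```

```text
time_s: 3.75
tool_pos: [589.5, 325.1, 43.9]
eef_rot: [0.328, 3.124, 0.001]
wrist_force: [-0.9, 0.1, 0.6]
opening: 1.0
grasp_force: 0.0
time_s: 4.42
tool_pos: [589.0, 325.1, 43.2]
eef_rot: [-0.327, -3.124, 0.0]
wrist_force: [0.2, 0.7, -0.3]
opening: 0.475
grasp_force: 0.0
```

```bash
python3 jog.py '[[0,0,0,0],[0,0,0,0],[0,0,0,0],[0,0,0,0],[0,0,0,0],[0,0,0,0],[0,0,0,0],[0,0,0,0]]' 0.0 50;  python3 jog.py '[[0,0,-20,0],[0,0,-50,0],[0,0,-85,0],[0,0,-120,0],[0,0,-120,0],[0,0,-120,0]]'
```

```text
time_s: 5.08
tool_pos: [589.0, 325.1, 43.2]
eef_rot: [-0.327, -3.124, 0.0]
wrist_force: [0.5, -0.3, 0.2]
opening: 0.004
grasp_force: 0.0
time_s: 5.58
tool_pos: [590.0, 325.8, 165.5]
eef_rot: [0.328, 3.121, 0.004]
wrist_force: [0.7, -0.7, -1.4]
opening: 0.006
grasp_force: 0.0
```

The fingers shut on nothing, so I'll look again.

```bash
python3 - <<'E'
from h import *
snap('wrist','w3');snap('scene','s3');snap('side','d3');s=ctrl.observe();print(s['tool_pos'],s['eef_rot'])
a=cv2.imread('pics/w3.png');b=cv2.imread('pics/s3.png')[200:440,330:650];c=cv2.imread('pics/d3.png')[60:300,160:480]
o=np.zeros((600,800,3),np.uint8);o[:480:,:480]=a[:,80:560];o[:240,480:]=b;o[240:480,480:]=c;cv2.imwrite('pics/c3.png',o)
E
```

```text
[588.53928945 324.29878793 161.94720257] [-3.27393502e-01 -3.12319898e+00  2.25545150e-03]Traceback (most recent call last):
  File "<stdin>", line 4, in <module>
ValueError: could not broadcast input array from shape (240,310,3) into shape (240,320,3)
```

```bash
python3 - <<'E'
from h import *
a=cv2.imread('pics/w3.png');b=cv2.imread('pics/s3.png')[200:440,320:640];c=cv2.imread('pics/d3.png')[60:300,160:480]
o=np.zeros((600,800,3),np.uint8);o[:480:,:480]=a[:,80:560];o[:240,480:]=b;o[240:480,480:]=c;cv2.imwrite('pics/c3.png',o)
E
```

```text
(no output)
```

View pics/c3.png

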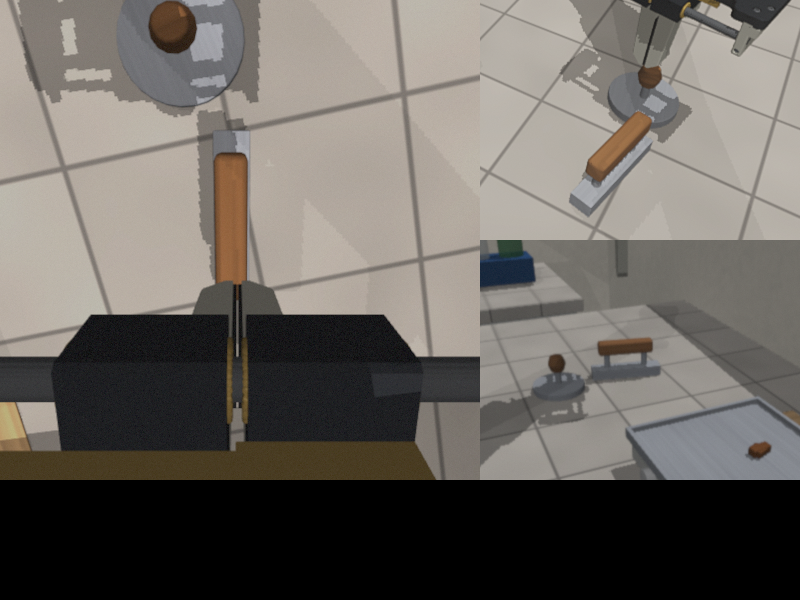

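```bash
python3 - <<'E'
from h import *
s=ctrl.observe();p=s['tool_pos'];M=R.from_rotvec(s['eef_rot']).as_matrix()
for f in('s3','d3','w3'):print(f,proj(f,p),proj(f,p-M[:,2]*40))
print(ctrl.get_image('wrist')['tool_from_camera'].round(3).tolist() if hasattr(ctrl.get_image('wrist')['tool_from_camera'],'round') else ctrl.get_image('wrist')['tool_from_camera'])
a=cv2.imread('pics/w3.png')[230:380,220:420];b=cv2.imread('pics/s3.png')[90:290,400:640];
o=np.zeros((600,800,3),np.uint8);o[:300,:400]=cv2.resize(a,(400,300));o[:333,400:]=cv2.resize(b,(400,333));cv2.imwrite('pics/c4.png',o)
c=cv2.imread('pics/d3.png')[0:200,200:400];o[300:600,:300]=cv2.resize(c,(300,300));cv2.imwrite('pics/c4.png',o)
E
```

```text
s3 [478.46279518 286.83789492] [486.28077493 260.21177605]
d3 [302.80488368 117.27668824] [302.35650917  95.78866345]
w3 [311.60997741 267.38942995] [310.879325   298.07414616]
[[0.0, -0.966, -0.26, 72.416], [1.0, -0.0, 0.0, 0.938], [-0.0, -0.26, 0.966, -204.651], [0.0, 0.0, 0.0, 1.0]]
```

View pics/c4.png

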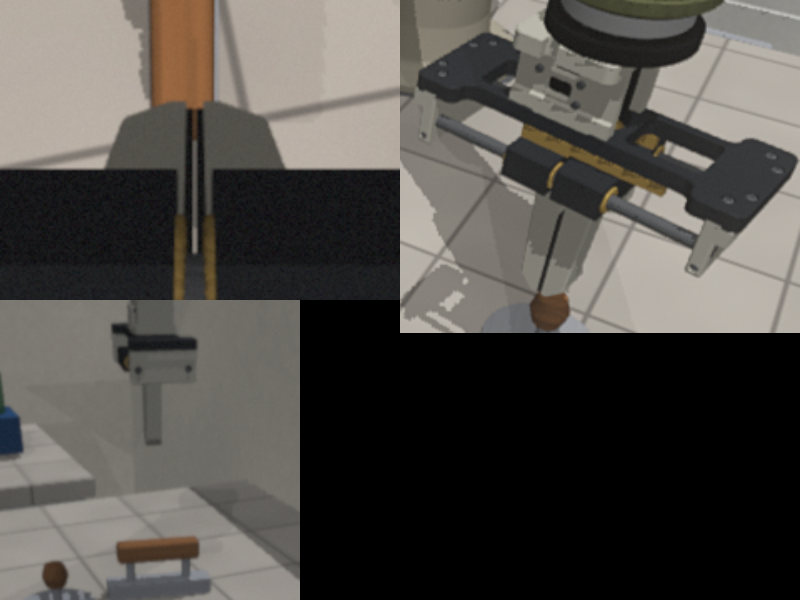

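```bash
python3 - <<'E'
from h import *
print(ctrl.observe()['tool_pos'],ctrl.observe()['time_s'])
print(tri(('s3',487,267),('d3',301,95)),tri(('s3',487,267),('d3',301,95),('w3',316.5,281)))
E
```

```text
[588.4561361  324.49522278 161.69801404] 5.8333
(array([590.6, 329.1, 199.7]), [3.6, 3.6]) (array([587.1, 328. , 197.9]), [4.4, 4.6, 3.8])
```
So the actual fingertips are ~37 mm above the reported TCP?? Both external views agree. Wrist picture: tool_from_camera z -204; tip seen at row 281 vs 267 for... Finger thickness: tip's front edge vs centre: wrist sees the front face of finger tip: front edge is ahead by half finger width (~10mm), up in image. So TCP centre would appear even lower -> deeper behind: consistent with ~35mm.

Scene, side and wrist views all put the real fingertips about 37 mm short of the reported TCP: scene tip at (487,267), side tip at (301,95). In the earlier w2 picture the open fingertips are 221 px apart, which gives 178 mm depth instead of 216. So the fingers closed above the bar. I'll go about 37 mm lower, watching the force.

```bash
python3 jog.py '[[0,0,0,0],[0,0,0,0],[0,0,0,0],[0,0,0,0],[0,0,0,0],[0,0,0,0],[0,0,0,0],[0,0,0,0],[0,0,0,0],[0,0,0,0],[0,0,0,0],[0,0,0,0],[0,0,0,0],[0,0,0,0],[0,0,0,0],[0,0,0,0]]' 1.0 50;  python3 jog.py '[[0,0,35,0],[0,0,70,0],[0,0,100,0],[0,0,120,0],[0,0,128,0],[0,0,136,0],[0,0,143,0],[0,0,149,0],[0,0,154,0],[0,0,154,0]]'
```

```text
time_s: 7.17
tool_pos: [589.0, 325.1, 163.2]
eef_rot: [-0.327, -3.124, -0.0]
wrist_force: [-0.9, 0.3, 0.5]
opening: 0.997
grasp_force: 0.0
time_s: 8.0
tool_pos: [589.1, 324.9, 9.0]
eef_rot: [0.328, 3.124, -0.0]
wrist_force: [0.2, -0.4, 0.1]
opening: 1.001
grasp_force: 0.0
```

```bash
python3 jog.py '[[0,0,0,0],[0,0,0,0],[0,0,0,0],[0,0,0,0],[0,0,0,0],[0,0,0,0],[0,0,0,0],[0,0,0,0],[0,0,0,0],[0,0,0,0],[0,0,0,0],[0,0,0,0],[0,0,0,0],[0,0,0,0]]' 0.0 50; python3 - <<'E'
from h import *
print(ctrl.observe()['q'].round(2),ctrl.observe()['eef_rot'])
E
```

```text
time_s: 9.17
tool_pos: [588.9, 324.6, 9.1]
eef_rot: [-0.328, -3.124, 0.001]
wrist_force: [-0.2, -0.8, 0.3]
opening: 0.257
grasp_force: 50.0
[-0.23  0.8  -0.57  1.82  0.64  0.71  0.19] [-3.27535687e-01 -3.12425407e+00  1.09731829e-03]
```

Gripped: opening 0.257 is 24 mm, at 50 N. Lift, carry and hover behind the chips.

```bash
python3 jog.py '[[0,0,-15,0],[0,0,-40,0],[0,0,-75,0],[0,0,-110,0],[-8,-34,-110,-0.02],[-16,-68,-110,-0.05],[-25,-102,-110,-0.08],[-33,-136,-110,-0.11],[-41,-170,-110,-0.14],[-49,-204,-110,-0.17],[-58,-238,-110,-0.2],[-66,-272,-110,-0.228],[-74,-306,-110,-0.228],[-82,-330,-110,-0.228],[-82,-340,-110,-0.228],[-82,-340,-110,-0.228],[-82,-340,-110,-0.228]]'
python3 jog.py '[[0,0,15,0],[0,0,30,0],[0,0,40,0],[0,0,44,0],[0,0,44,0],[0,0,44,0]]'
python3 - <<'E'
from h import *
snap('scene','s5');snap('side','d5');print(ctrl.observe()['tool_pos'],ctrl.observe()['eef_rot'],ctrl.observe()['wrist_force'])
o=np.zeros((600,800,3),np.uint8);o[:,:400]=cv2.resize(cv2.imread('pics/s5.png')[100:400,80:280],(400,600));o[:,400:]=cv2.resize(cv2.imread('pics/d5.png')[110:410,300:500],(400,600));cv2.imwrite('pics/c5.png',o)
E
```

```text
time_s: 10.58
tool_pos: [598.7, -24.2, 119.7]
eef_rot: [-0.029, 3.141, 0.001]
wrist_force: [-0.6, -0.0, -4.2]
opening: 0.254
grasp_force: 50.0
time_s: 11.08
tool_pos: [599.0, -23.4, 75.5]
eef_rot: [-0.032, 3.141, 0.001]
wrist_force: [0.3, 0.2, -4.2]
opening: 0.256
grasp_force: 50.0
[599.29248244 -23.93401973  75.91198876] [-3.10325288e-02  3.14044567e+00  3.71344378e-04] [ 0.46560976 -0.50972314 -5.5339369 ]
```

View pics/c5.png

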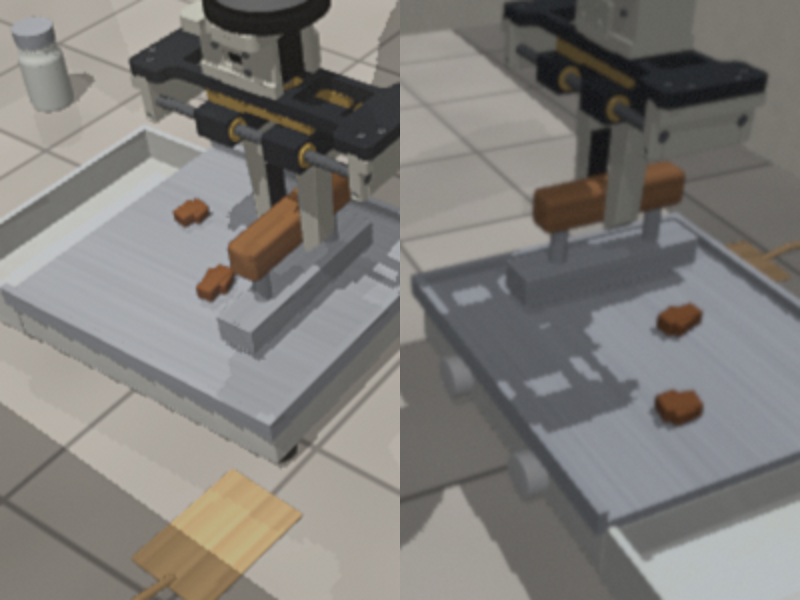

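c5: the scraper hovers about 11 mm over the plate, behind both chips and square to the plate, with the fingers on the bar's middle. Now creep down.

```bash
python3 jog.py '[[0,0,5,0],[0,0,8,0],[0,0,9,0],[0,0,10,0],[0,0,10.5,0],[0,0,10.5,0],[0,0,10.5,0]]'; python3 jog.py '[[0,0,0.5,0],[0,0,1,0],[0,0,1,0]]'
```

```text
time_s: 11.77
tool_pos: [598.8, -24.6, 64.7]
eef_rot: [-0.03, 3.141, 0.0]
wrist_force: [0.3, -1.0, -4.0]
opening: 0.254
grasp_force: 50.0
time_s: 12.02
tool_pos: [598.9, -24.5, 64.0]
eef_rot: [-0.03, 3.141, -0.0]
wrist_force: [-0.8, -1.1, 0.2]
opening: 0.255
grasp_force: 50.0
```

Contact with about 4 N on the plate. Now wipe.

```bash
python3 jog.py '[[0,-4,0.5,0],[0,-14,0.5,0],[0,-26,0.5,0],[0,-38,0.5,0],[0,-50,0.5,0],[0,-62,0.5,0],[0,-74,0.5,0],[0,-86,0.5,0],[0,-98,0.5,0],[0,-110,0.5,0],[0,-120,0.5,0],[0,-130,0.5,0],[0,-138,0.5,0],[0,-140,0.5,0],[0,-140,0.5,0]]'
python3 - <<'E'
from h import *
snap('scene','s6');snap('side','d6');print(ctrl.observe()['wrist_force'])
o=np.zeros((600,800,3),np.uint8);o[:,:400]=cv2.resize(cv2.imread('pics/s6.png')[100:400,40:240],(400,600));o[:,400:]=cv2.resize(cv2.imread('pics/d6.png')[150:450,400:600],(400,600));cv2.imwrite('pics/c6.png',o)
E
```

```text
time_s: 13.27
tool_pos: [602.1, -166.1, 63.9]
eef_rot: [-0.027, 3.14, -0.0]
wrist_force: [0.3, 2.2, 6.3]
opening: 0.257
grasp_force: 50.0
[0.33393153 1.12824809 6.99442868]
```

View pics/c6.png

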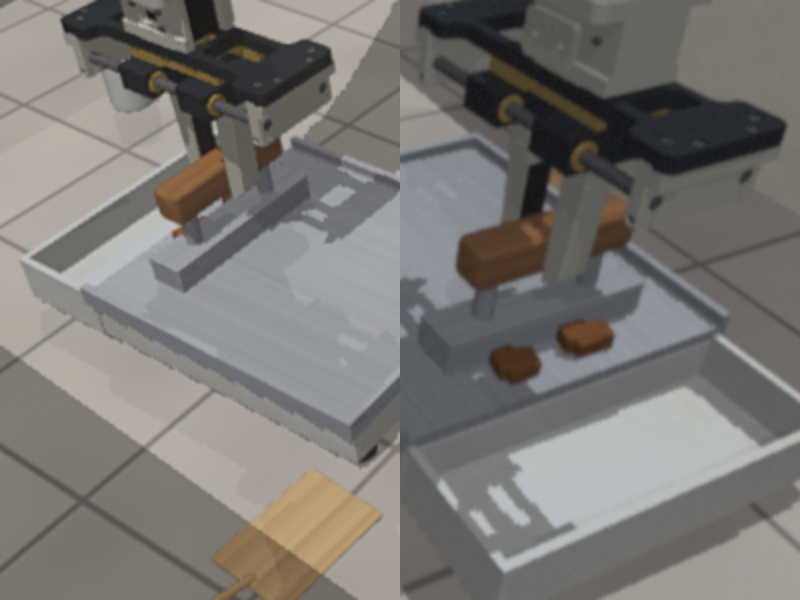

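c6: both chips are still ahead of the blade, side crop (515,362) and (585,337), close to the open edge. Finish the wipe, then draw back.

```bash
python3 jog.py '[[0,-6,0,0],[0,-14,0,0],[0,-22,0,0],[0,-30,0,0],[0,-36,0,0],[0,-41,0,0],[0,-41,0,0],[0,-41,0,0],[0,-41,0,0]]'; python3 jog.py '[[0,8,0,0],[0,20,0,0],[0,32,0,0],[0,44,0,0],[0,56,0,0],[0,68,0,0],[0,80,0,0],[0,84,0,0],[0,84,0,0]]'
python3 - <<'E'
from h import *
snap('scene','s7');snap('side','d7')
c0=np.array([600.5,-122,0]);M=R.from_euler('z',.018).as_matrix()
for f in('scene0','side0','d6','s7','d7'):
    im=cv2.imread(f'pics/{f}.png').astype(int);m=((im[:,:,2]>1.5*im[:,:,1])&(im[:,:,2]-im[:,:,0]>35)).astype(np.uint8)
    n,_,st,ce=cv2.connectedComponentsWithStats(m)
    for i in range(1,n):
        p=M.T@(plane(f,*ce[i],60)-c0);q=M.T@(plane(f,*ce[i],25)-c0)
        if st[i,4]>8 and abs(p[0])<150 and -220<p[1]<180:print(f,ce[i].round(0),st[i,2:],'z60',p[:2].round(0),'z25',q[:2].round(0))
E
```

```text
time_s: 14.12
tool_pos: [602.8, -207.0, 63.9]
eef_rot: [-0.028, 3.14, -0.001]
wrist_force: [-0.0, 2.0, 7.1]
opening: 0.254
grasp_force: 50.0
time_s: 14.87
tool_pos: [601.1, -123.4, 63.9]
eef_rot: [-0.029, 3.141, -0.004]
wrist_force: [-1.5, 0.6, 9.2]
opening: 0.256
grasp_force: 50.0
scene0 [175. 204.] [16 10 69] z60 [-32. -40.] z25 [-64. -76.]
scene0 [187. 239.] [17 14 93] z60 [22. 33.] z25 [-6.  1.]
side0 [440. 268.] [ 19  12 125] z60 [30. 43.] z25 [65. 83.]
side0 [439. 312.] [ 21  14 188] z60 [-26. -32.] z25 [4. 0.]
d6 [493. 317.] [ 26  15 241] z60 [ 25. -66.] z25 [ 59. -37.]
d6 [458. 330.] [ 21  16 142] z60 [-27. -68.] z25 [  3. -39.]
s7 [138. 203.] [12  9 44] z60 [ -3. -93.] z25 [ -33. -133.]
d7 [512. 360.] [ 24  15 195] z60 [  -4. -128.] z25 [  28. -104.]
d7 [484. 389.] [ 23  20 280] z60 [ -57. -145.] z25 [ -30. -124.]
```

Side view blobs put both chips on the trough floor at about (28,-104) and (-30,-124), z 25. Now I'll unload, release and rise.

```bash
python3 jog.py '[[0,0,-0.6,0],[0,0,-1.2,0],[0,0,-1.2,0]]'; python3 jog.py '[[0,0,0,0],[0,0,0,0],[0,0,0,0],[0,0,0,0],[0,0,0,0],[0,0,0,0],[0,0,0,0],[0,0,0,0],[0,0,0,0],[0,0,0,0],[0,0,0,0],[0,0,0,0]]' 1.0; python3 jog.py '[[0,0,-10,0],[0,0,-30,0],[0,0,-60,0],[0,0,-95,0],[0,0,-130,0],[0,0,-165,0],[0,0,-180,0],[0,0,-180,0],[0,0,-180,0],[0,0,-180,0]]'
python3 - <<'E'
from h import *
for f,n in(('s8','scene'),('d8','side')):snap(n,f)
c0=np.array([600.5,-122,0]);M=R.from_euler('z',.018).as_matrix()
for f in('s8','d8'):
    im=cv2.imread(f'pics/{f}.png').astype(int);m=((im[:,:,2]>1.5*im[:,:,1])&(im[:,:,2]-im[:,:,0]>35)).astype(np.uint8)
    n,_,st,ce=cv2.connectedComponentsWithStats(m)
    for i in range(1,n):
        P=[(M.T@(plane(f,*ce[i],h)-c0))[:2].round(0) for h in(60,25,125)]
        if st[i,4]>8 and abs(P[0][0])<150 and -230<P[0][1]<180:print(f,ce[i].round(0),st[i,2:],*P)
E
```

```text
time_s: 15.22
tool_pos: [600.1, -123.3, 64.0]
eef_rot: [0.028, -3.14, 0.002]
wrist_force: [-0.6, -2.4, -0.5]
opening: 0.254
grasp_force: 50.0
time_s: 16.22
tool_pos: [600.7, -121.5, 64.4]
eef_rot: [0.03, -3.141, 0.0]
wrist_force: [-0.4, -0.1, -0.1]
opening: 0.997
grasp_force: 0.0
time_s: 17.05
tool_pos: [599.9, -121.8, 243.7]
eef_rot: [0.03, -3.14, 0.0]
wrist_force: [-0.5, -0.4, -1.1]
opening: 0.996
grasp_force: 0.0
s8 [137. 203.] [11  9 42] [ -3. -93.] [ -32. -133.] [ 52. -20.]
d8 [512. 359.] [ 24  13 176] [  -3. -127.] [  29. -104.] [ -62. -170.]
d8 [483. 389.] [ 22  18 272] [ -57. -145.] [ -30. -123.] [-106. -184.]
```

```bash
python3 - <<'E'
from h import *
for f in('s8','d8'):
    im=cv2.imread(f'pics/{f}.png').astype(int);m=((im[:,:,2]>1.35*im[:,:,0])&(im[:,:,2]-im[:,:,0]>30)).astype(np.uint8)
    n,L,st,ce=cv2.connectedComponentsWithStats(m);M=R.from_euler('z',.018).as_matrix()
    V=np.array([proj(f,M@[x,y,z]+[600.5,-123,55]) for x in(-55,55) for y in(-12,12) for z in(49,76)])
    print(f,'pred bbox',V.min(0).round(),V.max(0).round())
    for i in range(1,n):
        if st[i,4]>150 and np.linalg.norm(ce[i]-V.mean(0))<60:print(st[i,:2],st[i,:2]+st[i,2:4],st[i,4])
E
```

```text
s8 pred bbox [138. 165.] [206. 223.]
[132 168] [202 221] 1422
d8 pred bbox [402. 229.] [493. 279.]
[408 214] [574 273] 2562
```

```bash
python3 -c "
from rig import ctrl
print(ctrl.hand_in())"
```

```text
the job is handed in; nothing more can be done
None
```

I handed the job in at about 17 s: both crust chips are in the trough, and the scraper stands upright on the plate, released. The final camera views confirm this. The first grasp closed on nothing because the fingertips sit about 37 mm short of the reported TCP, so I regrasped lower.

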